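# Pack and shut the change-plate case

### The job

Pack and shut the open plate case: push the standing tape carton over so that it lies flat in its own bay, and raise the lid half until the plate lying in it tumbles across the hinge into its bay in the other half, hub side up. With both lying in their bays, bring the lid on over until it is fully shut and let go. Move the lid smoothly, never flinging or slamming it, and leave the other gear on the crate where it is.

Things in the scene. Friction and masses are not known exactly. Their poses are not given: they have to be found in the camera images.
- case: Base half of a grey plastic clamshell case lying open like a book; it does not move. Origin on the crate top under the middle of the hinge; x along the hinge, z up. The base half spans y -180 to 0 mm, the open lid half y 0 to 180. Each half is a tray 258 mm long (x -129 to 129), 40 mm high, walls 5 mm, floor 4 mm. A 5 mm divider at x = 33.5 parts each into a plate bay and a carton bay.
- lid (a joint): Lid half's hinge, about the case's x through point lid_hinge. 0 = lid lying flat open on the crate top, 1.57 = upright, 3.14 = shut, rim on rim with the base half. Stiff friction hinge (0.4 N m): the lid (0.35 kg) stays at any angle where it is left. Lifting lid and plate at the handle takes 5 to 7 N.
- lid_handle (a point): Middle of the lid's black carrying handle: a round bar 14 mm thick, about 100 mm long, parallel to the hinge and 218 mm from it in y, 31 mm clear of the lid's outer wall, between two arms at x = +-58. Lid open: 24 mm above the crate top (16 mm below the hinge axis). Lid shut: on the other side, 56 mm above the crate top. The bar can turn in a light grip (20 N).
- lid_hinge (a point): Middle of the hinge axis, on the rim line, 40 mm above the crate top.
- plate: Round black rubber plate, 135 mm across, 16 mm thick, 51 mm bore, about 0.5 kg. Hub face: steel hub ring and ribbed recess; back: plain, flat. Starts loose in the lid's plate bay, hub face down. Origin: centre of the hub face; z points out of the plain back. Some 5 to 15 degrees past upright lid it tumbles into the base half; it may lean on the hinge rim until the closing lid nudges it in.
- plate_bay (a point): Centre of the floor of the base half's plate bay: 155 mm in x (case x -124 to 31), 172 mm in y (its hinge wall is 3 mm thick), 36 mm deep; axes as the case. The lid's plate bay mirrors it across the hinge, with a 9 mm hinge wall.
- carton: Closed cardboard carton with a white paper band, 80 (x) by 40 (y) by 110 mm tall (z), about 0.2 kg. Starts standing on end in the base half's carton bay, 2 to 8 mm from the outer wall, its axes roughly the case's. Origin: centre of its foot. Its foot grips the floor: pushed near the top towards the hinge (case +y) it topples and lies in the bay on its 80 by 110 mm face, 4 mm proud of the rim.
- carton_mid (a point): Centre of the carton, 55 mm above its foot.
- carton_bay (a point): Centre of the floor of the base half's carton bay: 88 mm in x (case x 36 to 124), 170 mm in y, 36 mm deep; axes as the case.
- cone: Bystander: orange plastic cone, 170 mm tall on a 125 mm square foot; origin under its centre.
- bottle: Bystander: stainless bottle, 72 mm across, 244 mm tall; origin under its centre.
- ball_center (a point): Bystander: centre of the grey knobbly massage ball, 66 mm across.
- grip_trainer: Bystander: chrome V-shaped hand grip trainer lying flat, 130 mm long, 95 mm wide, 24 mm high; origin under its middle.
- dumbbell: Bystander: small hex dumbbell lying along its x, 190 mm long, heads 69 mm across, 60 mm high; origin under its middle.
- collar: Bystander: black round bar collar lying flat, 82 mm across, 30 mm high, with a steel lever; origin under its centre.
Mind the look-alikes: they are no part of the job. Of the things that look like the carton, the middle-sized one is meant.

How it is judged:
By the outcome, as a careful person would: the job done as asked, in the order asked, and still so for the second after the job is handed in, with the robot touching nothing.
It also fails if it takes over 64 s, if anything falls off the work surface, if the arm or the gripper's body presses on something with over 40 N, if the wrist force passes 120 N, or if a joint passes its speed limit or range.

### The arm

A 6-joint arm with a two-finger parallel gripper is mounted at the origin on the work surface. World frame = base frame: x ahead of the robot, y to its left, z up, the work surface at z = 0. Lengths are in m, angles in rad, forces in N, time in s.
With the tool pointing down it reaches from about 0.35 to 0.725 m from the base axis. Payload 4.3 kg.
Tool frame: the origin (TCP) lies between the finger pads; the fingertips stand 19 mm ahead of it and the grasp point (between the pads) is the TCP; z points along the fingers, y is the line along which they close (so a half turn about z gives the same grasp; the last joint's range is limited). The gripper opens to 85 mm and grips with 20 to 120 N. Pads are 22 mm wide; open, the fingers measure 114 mm over their backs; the gripper's body (76 mm by 85 mm) begins 54 mm behind the grasp point. The pads swing forward as they close: fully open they stand 13 mm farther back than shut.
Start: joints at [1.199, 0.377, 0.081, 1.274, 0, 1.46], TCP at [0.149, 0.555, 0.25] pointing down, gripper open.
Joint ranges: [-2.72, 2.72], [-0.84, 1.66], [-1.02, 1.22], [-1.77, 2.12], [-1.37, 1.28], [-3.14, 3.14]. Speed limits (rad/s): [2.57, 2.57, 3.14, 3.14, 3.14, 3.14].

### API

Orientations are given as a unit quaternion [w, x, y, z].
In Python, from bench import bot, cams, order gives the robot as it stands. The module is installed in compiled form; this text tells all that it offers.
- The arm moves only by the tool play_rows, never from a script. Its argument "motion" is a list of rows, each a list of 3 entries, a list of its own where there are three numbers: the shift along the world's x, y, z in mm, then the turn, a rotation vector about the world's x, y, z in degrees, then the closure in counts, from 0 (fully open) to 255 (shut). In form: [[[tx, ty, tz], [wx, wy, wz], claw], ...]. A call has 1 to 12 rows; each row is the pose to reach, as a shift and turn from the pose commanded when the call began; what a row does not reach only later rows make up. A row lasts 1/8 s, in which the tool goes at most 62.5 mm and 10.7 degrees, less where a joint would pass 70% of its speed; a pose out of reach is approached as far as the arm can. A call with a gripper value outside its range is refused whole. The fingers move at their own pace and stop on an object; the grip force is fixed at half the most. Time passes only in rows, so rows that repeat a pose let the fingers close. It gives the time, the measured TCP pose, the force, the opening and the grip force at its end, in the units of the state.
- bot.read_state(): the state, without advancing time (a new reading comes with each control period).
- cams.grab_frame(name): name is "side" or "top" or "wrist"; returns (picture, depth): 400x640x3 uint8, blue, green, red; 400x640 float32, m along the optical axis (not along the pixel's ray), 0 where there is no reading.
- cams.camera_model(name): a dict with "camera_matrix" (3x3 intrinsics, pixels), "rvec" (rotation vector, rad) and "tvec" (3), from world to camera coordinates, as OpenCV has them; the wrist camera has in their place "mount" (4x4, takes a point from camera to tool coordinates, whose origin is the TCP and whose axes are the flange's). Camera axes: x right, y down, z forward; pixel columns grow to the right and rows downward; lengths in m; the calibration is good to about 2 mm. A picture is of the moment at which its call begins: read the wrist's pose just before it. camera_model takes no time and is no camera call.
- order.finish_job(): hands the job in; it is judged then, once.
The state is a dict: "time_s": time; "qpos": joint angles; "joint_vel": joint speeds; "joint_torque": joint torques, N m; "tcp_pos": TCP position; "orientation": TCP orientation; "contact_force": force on the tool from outside, world axes, zero at the start; "wrist_torque": the same for the moment, N m; "width": finger opening in m; "grasp_force": force on a finger pad.
Only numpy, scipy, OpenCV 4.12 (cv2) and the standard library are available. Lean on these libraries where they do the work, as an engineer would, in place of code of your own. Each camera call takes 0.05 s, during which the arm holds its last target. There are 200 camera calls.

## Working session

There is one attempt and no reset: what is moved stays moved. The work goes in short steps, Python scripts to look and compute and a tool call to move; the robot and the scene stay as the last step left them, time stands still between calls to the robot, and variables do not carry over. Pictures are saved under pics/ and viewed, at most 10 in all, crops included, and the job is handed in when it is done.

Besides the shell and the picture viewer there is one more tool, called after "Emit:" in YAML: its name, and indented under it one key for each argument. play_rows: Moves the arm, as the interface text tells. Its arguments: {"type":"object","properties":{"motion":{"type":"array","items":{"type":"array"}}},"required":["motion"]}

```bash
mkdir -p pics; cat > h.py <<'E'
import numpy as np,cv2
from bench import bot,cams,order
from scipy.spatial.transform import Rotation as R
def grab(n,save=None):
    s=bot.read_state(); p,d=cams.grab_frame(n)
    if save: cv2.imwrite('pics/'+save,p)
    m=cams.camera_model(n); K=np.array(m['camera_matrix'])
    if n=='wrist':
        M=np.array(m['mount']); q=s['orientation']
        T=np.eye(4);T[:3,:3]=R.from_quat([q[1],q[2],q[3],q[0]]).as_matrix();T[:3,3]=s['tcp_pos'];W=T@M
    else:
        Rm=cv2.Rodrigues(np.array(m['rvec'],float))[0]; W=np.eye(4);W[:3,:3]=Rm.T;W[:3,3]=-Rm.T@np.array(m['tvec']).ravel()
    return p,d,K,W
def cloud(d,K,W):
    v,u=np.mgrid[:d.shape[0],:d.shape[1]]
    P=np.stack([(u-K[0,2])/K[0,0]*d,(v-K[1,2])/K[1,1]*d,d],-1)
    return P@W[:3,:3].T+W[:3,3]
def ray(u,v,z,K,W):
    r=W[:3,:3]@np.array([(u-K[0,2])/K[0,0],(v-K[1,2])/K[1,1],1.]); return W[:3,3]+r*(z-W[2,3])/r[2]
E
python3 - <<'E'
from h import *
for n in('top','side'):
    p,d,K,W=grab(n,n+'0.png'); np.savez(n+'0',p=p,d=d,K=K,W=W); print(n,W[:3,3].round(3),W[:3,2].round(2),(d==0).mean())
s=bot.read_state();print(s['time_s'],s['orientation'],s['contact_force'])
E
```

```text
top [ 0.238 -0.005  1.492] [ 0.22  0.01 -0.98] 0.00404296875
side [ 0.099 -0.975  1.161] [ 0.29  0.64 -0.72] 0.00412109375
0.1 [-2.12366751e-04  1.30522203e-01  9.91444947e-01 -9.09111837e-04] [-0.04607993 -0.63075552 -0.86012143]
```

View pics/top0.png

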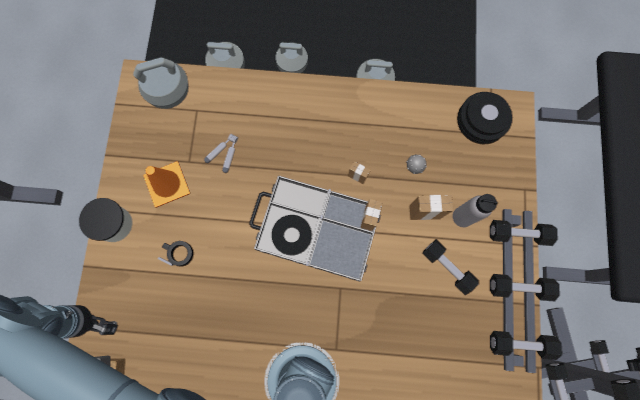

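View pics/side0.png

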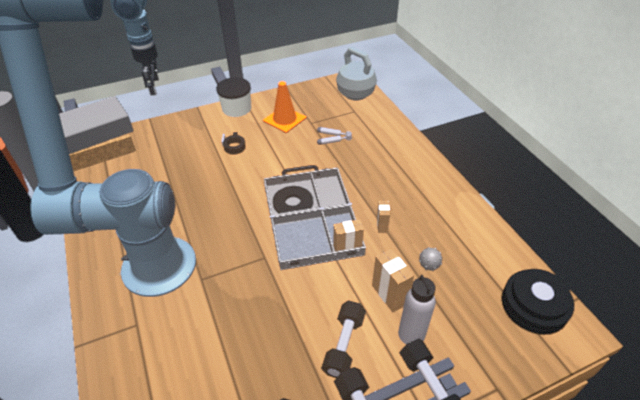

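The top view shows the open case at about (315,228), with the black handle on the left at (258,210). Three cartons look alike: small at (359,172), middle at (372,212) and large at (433,203). The middle one is meant: it is middle-sized and stands in the case's carton bay. I'll confirm it in an enlarged crop.

```bash
python3 - <<'E'
from h import *
a=np.load('top0.npz');p,d,K,W=[a[k] for k in 'pdKW']
P=cloud(d,K,W)
c=cv2.resize(p[165:290,240:450],None,fx=3.8,fy=3.8,interpolation=cv2.INTER_CUBIC);cv2.imwrite('pics/crop1.png',c)
z=P[...,2]
print('table z',np.median(z[300:330,200:280]), np.median(z[100:150,250:340]))
m=np.zeros(z.shape,bool);m[165:290,250:385]=1
# lid outline: rim band z~.04, restricted
mm=m&(z>.03)&(z<.05); pts=P[mm][:,:2].astype(np.float32)
# keep largest component
n,l,st,_=cv2.connectedComponentsWithStats((m&(z>.012)&(z<.06)).astype(np.uint8),connectivity=8)
k=1+st[1:,4].argmax(); print(st[k])
pts=P[(l==k)&(z>.03)&(z<.05)][:,:2].astype(np.float32)
r=cv2.minAreaRect(pts);print(r,cv2.boxPoints(r).round(3).tolist())
for b in [(165,185,345,375),(195,232,360,387),(190,222,415,450)]:
    q=P[b[0]:b[1],b[2]:b[3]].reshape(-1,3); zt=np.percentile(q[:,2],97); t=q[q[:,2]>zt-.01]
    print(b,'top z',zt.round(3),cv2.minAreaRect(t[:,:2].astype(np.float32)))
E
```

```text
table z 5.4947137493210896e-05 -2.170487469876914e-05
[ 250  176  127  106 2883]
((0.4876402020454407, 0.00403238832950592), (0.4081486761569977, 0.26363804936408997), 78.92235565185547) [[0.3190000057220459, -0.17100000381469727], [0.578000009059906, -0.22200000286102295], [0.656000018119812, 0.17900000512599945], [0.3970000147819519, 0.23000000417232513]]
(165, 185, 345, 375) top z 0.088 ((0.47006189823150635, -0.057781390845775604), (0.06197304278612137, 0.47217297554016113), 69.78276062011719)
(195, 232, 360, 387) top z 0.118 ((0.3965223729610443, -0.11422210931777954), (0.05757470428943634, 0.3806847035884857), 64.13162231445312)
(190, 222, 415, 450) top z 0.145 ((0.4370967447757721, -0.19214576482772827), (0.08834528923034668, 0.5392020344734192), 37.53581619262695)
```

View pics/crop1.png

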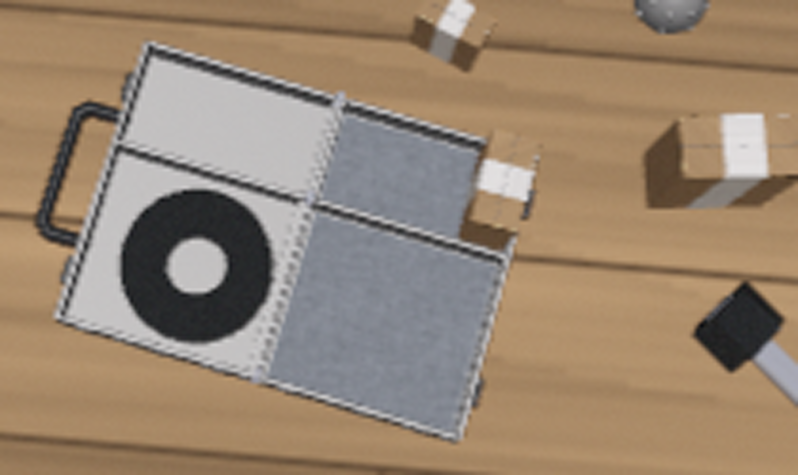

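The crop confirms it: the banded carton at crop (505,185) stands in the grey carton bay. The rim corners are at crop (148,45), (58,320) and (460,438). The hinge ends are at (340,97) and (260,380), and the handle bar runs from (85,105) to (42,228).

```bash
cat >> h.py <<'E'
def fit(src,dst):
    src=np.array(src,float);dst=np.array(dst,float);a=src-src.mean(0);b=dst-dst.mean(0)
    th=np.arctan2((a[:,0]*b[:,1]-a[:,1]*b[:,0]).sum(),(a*b).sum());c,s=np.cos(th),np.sin(th)
    Rm=np.array([[c,-s],[s,c]]);return th,Rm,dst.mean(0)-Rm@src.mean(0)
E
python3 - <<'E'
from h import *
a=np.load('top0.npz');p,d,K,W=[a[k] for k in 'pdKW']
f=lambda u,v,z:ray((u+.5)/3.8-.5+240,(v+.5)/3.8-.5+165,z,K,W)[:2]
obs=[f(148,45,.04),f(58,320,.04),f(460,438,.04),f(340,97,.04),f(260,380,.04)]
mod=[(.129,.180),(-.129,.180),(-.129,-.180),(.129,0),(-.129,0)]
th,Rm,t=fit(mod,obs);print('case yaw',np.degrees(th),t,((np.array(mod)@Rm.T+t-obs)*1000).round(1).tolist())
inv=lambda q:((np.array(q)-t)@Rm*1000).round(1)
print('handle',inv(f(85,105,.024)),inv(f(42,228,.024)),'exp world',Rm@[0,.218]+t)
print('plate',inv(f(197,266,.02)))
P=cloud(d,K,W)
q=P[190:240,355:392].reshape(-1,3);q=q[(q[:,2]>.105)&(q[:,2]<.125)];print('carton top mean',inv(q[:,:2].mean(0)),q[:,2].mean(),cv2.minAreaRect(q[:,:2].astype(np.float32)))
print('band',inv(f(505,182,.114)))
for n,c in dict(hinge=(0,0),carton_top=(.08,-.15),shutH=(0,-.218)).items(): print(n,Rm@np.array(c)+t)
np.savez('case',th=th,R=Rm,t=t)
E
```

```text
case yaw -11.434613850429553 [ 0.48289912 -0.01574048] [[3.6, 2.7], [-1.1, 1.9], [-2.4, -4.1], [0.7, -1.4], [-0.8, 1.0]]
handle [ 61.8 216.2] [-53.8 218.7] exp world [0.52611751 0.19793256]
plate [-47.4  79.9]
carton top mean [  79.1 -151. ] 0.1140743358384885 ((0.530798614025116, -0.1797785609960556), (0.04062306508421898, 0.08057231456041336), 79.57177734375)
band [  78.  -150.7]
hinge [ 0.48289912 -0.01574048]
carton_top [ 0.53157382 -0.17862318]
shutH [ 0.43968072 -0.22941353]
```

```bash
python3 - <<'E'
from h import *
c=np.load('case.npz')
for n in('top','side'):
    a=np.load(n+'0.npz');P=cloud(a['d'],a['K'],a['W']).reshape(-1,3);P=P[a['d'].ravel()>0]
    q=(P[:,:2]-c['t'])@c['R']*1000
    for lo,hi in((-400,-300),(-300,-270),(-270,-250),(-250,-230),(-230,-210),(-210,-190)):
        m=(q[:,0]>20)&(q[:,0]<150)&(q[:,1]>lo)&(q[:,1]<hi)&(P[:,2]>.01)&(P[:,2]<.4)
        print(n,lo,hi,m.sum(),(P[m,2].max().round(3),q[m,0].min().round(),q[m,0].max().round(),q[m,1].max().round()) if m.any() else '')
s=bot.read_state();print(s['tcp_pos'],s['width'])
r=c['R']
for p in((80,-197),(80,-187),(80,-120)): print(p,(r@np.array(p)/1000+c['t']))
E
```

```text
top -400 -300 520 (np.float64(0.15), np.float64(20.0), np.float64(150.0), np.float64(-300.0))
top -300 -270 199 (np.float64(0.15), np.float64(113.0), np.float64(150.0), np.float64(-276.0))
top -270 -250 1 (np.float64(0.011), np.float64(129.0), np.float64(129.0), np.float64(-268.0))
top -250 -230 0 
top -230 -210 0 
top -210 -190 1 (np.float64(0.01), np.float64(117.0), np.float64(117.0), np.float64(-192.0))
side -400 -300 1049 (np.float64(0.147), np.float64(20.0), np.float64(150.0), np.float64(-300.0))
side -300 -270 147 (np.float64(0.145), np.float64(116.0), np.float64(150.0), np.float64(-279.0))
side -270 -250 0 
side -250 -230 0 
side -230 -210 0 
side -210 -190 0 
[0.14863558 0.55488619 0.24943902] 0.08506055307024614
(80, -197) [ 0.52225609 -0.22469031]
(80, -187) [ 0.52423858 -0.21488879]
(80, -120) [ 0.5375213  -0.14921864]
```

Emit:
play_rows:
  motion:
    - [[26,-55,0],[0,0,1],255]
    - [[52,-110,0],[0,0,2],255]
    - [[78,-165,0],[0,0,3],255]
    - [[104,-220,0],[0,0,3.6],255]
    - [[130,-275,0],[0,0,3.6],255]
    - [[156,-330,0],[0,0,3.6],255]
    - [[182,-385,0],[0,0,3.6],255]
    - [[208,-440,0],[0,0,3.6],255]
    - [[234,-495,0],[0,0,3.6],255]
    - [[260,-550,0],[0,0,3.6],255]
    - [[286,-605,0],[0,0,3.6],255]
    - [[312,-660,0],[0,0,3.6],255]

```text
time_s: 1.6
tcp_pos: [0.4611, -0.1065, 0.2501]
orientation: [-0.0, 0.1, 0.995, 0.0]
contact_force: [1.1, 1.3, 0.0]
width: -0.0
grasp_force: 0.0
```

Emit:
play_rows:
  motion:
    - [[30,-60,0],[0,0,0],255]
    - [[60,-129,0],[0,0,0],255]
    - [[60,-129,-50],[0,0,0],255]
    - [[60,-129,-100],[0,0,0],255]
    - [[60,-129,-144],[0,0,0],255]
    - [[60,-129,-144],[0,0,0],255]

```text
time_s: 2.35
tcp_pos: [0.5173, -0.2316, 0.1024]
orientation: [-0.004, 0.099, 0.995, 0.002]
contact_force: [0.4, 0.8, 0.1]
width: -0.0004
grasp_force: 0.0
```

```bash
python3 - <<'E'
from h import *
p,d,K,W=grab('side','side1.png');s=bot.read_state();c=np.load('case.npz');x=np.array(s['tcp_pos'])
print(s['time_s'],x,((x[:2]-c['t'])@c['R']*1000).round(1),s['orientation'],s['contact_force'],s['width'])
cv2.imwrite('pics/side1c.png',cv2.resize(p[130:300,230:460],None,fx=3,fy=3))
E
```

```text
2.4 [ 0.51928735 -0.23263958  0.10515103] [  78.7 -205.4] [-2.03005287e-03  9.93157638e-02  9.95053400e-01  9.94686100e-04] [ 0.28584758 -0.5866953   1.58633116] -0.00011176779653356747
```

View pics/side1c.png

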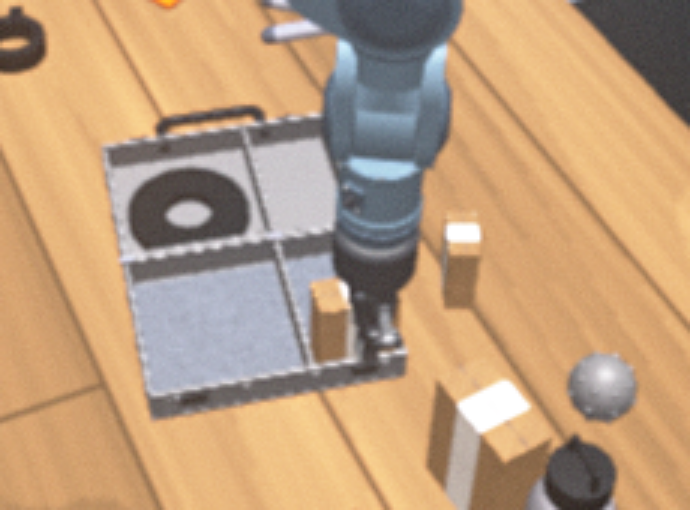

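The crop shows the closed fingers at (375,330), just outside the wall behind the carton at (330,320). I'll push along case +y.

Emit:
play_rows:
  motion:
    - [[1,5,0],[0,0,0],255]
    - [[2,10,0],[0,0,0],255]
    - [[3,15,0],[0,0,0],255]
    - [[4,20,0],[0,0,0],255]
    - [[5,25,0],[0,0,0],255]
    - [[6,30,0],[0,0,0],255]
    - [[7,35,0],[0,0,0],255]
    - [[8,40,0],[0,0,0],255]
    - [[9,45,0],[0,0,0],255]
    - [[10,50,0],[0,0,0],255]
    - [[11,55,0],[0,0,0],255]
    - [[12,60,0],[0,0,0],255]

```text
time_s: 3.9
tcp_pos: [0.5329, -0.1732, 0.1063]
orientation: [-0.0, 0.099, 0.995, 0.0]
contact_force: [0.1, -0.2, 0.4]
width: 0.0002
grasp_force: 0.0
```

Emit:
play_rows:
  motion:
    - [[1,5,0],[0,0,0],255]
    - [[2,10,0],[0,0,0],255]
    - [[3,15,0],[0,0,0],255]
    - [[3,15,0],[0,0,0],255]
    - [[3,15,0],[0,0,0],255]

```text
time_s: 4.53
tcp_pos: [0.5359, -0.1586, 0.1063]
orientation: [0.0, 0.099, 0.995, -0.0]
contact_force: [-0.2, -0.2, -0.3]
width: -0.0002
grasp_force: 0.0
```

```bash
python3 - <<'E'
from h import *
p,d,K,W=grab('side');s=bot.read_state();c=np.load('case.npz');x=np.array(s['tcp_pos'])
print(s['time_s'],x,((x[:2]-c['t'])@c['R']*1000).round(1),s['contact_force'])
cv2.imwrite('pics/side2c.png',cv2.resize(p[160:280,250:400],None,fx=3.5,fy=3.5))
E
```

```text
4.575 [ 0.53582961 -0.15867743  0.10634662] [  80.2 -129.6] [ 0.13403724  0.99942144 -0.09486036]
```

View pics/side2c.png

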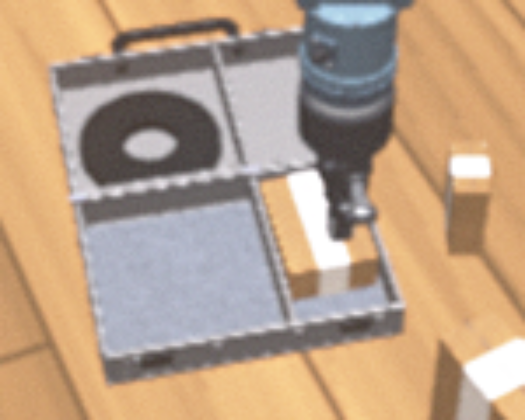

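The carton lies flat in its bay, with its band around (320,225). Next I'll lift and go over to the handle.

Emit:
play_rows:
  motion:
    - [[0,0,50],[0,0,0],255]
    - [[0,20,90],[0,0,0],200]
    - [[-1,70,90],[0,0,0],150]
    - [[-3,125,90],[0,0,0],150]
    - [[-5,180,90],[0,0,0],150]
    - [[-7,235,90],[0,0,0],150]
    - [[-9,290,90],[0,0,0],150]
    - [[-10,340,90],[0,0,0],150]
    - [[-10,357,60],[0,0,0],150]
    - [[-10,357,40],[0,0,0],150]
    - [[-10,357,40],[0,0,0],150]

```text
time_s: 5.95
tcp_pos: [0.5243, 0.1982, 0.1447]
orientation: [-0.002, 0.099, 0.995, -0.001]
contact_force: [0.7, 0.9, -0.2]
width: 0.0351
grasp_force: 0.0
```

```bash
python3 - <<'E'
from h import *
p,d,K,W=grab('wrist','w1.png');s=bot.read_state();c=np.load('case.npz');x=np.array(s['tcp_pos'])
np.savez('w1',p=p,d=d,K=K,W=W)
print(s['time_s'],x,((x[:2]-c['t'])@c['R']*1000).round(1),s['width'],(d==0).mean())
P=cloud(d,K,W);q=(P[...,:2]-c['t'])@c['R']*1000;z=P[...,2]*1000
m=(abs(q[...,0])<35)&(q[...,1]>200)&(q[...,1]<240)&(z>15)&(z<40)&(p.max(-1)<90)
print('bar',m.sum());
for lo in(-35,-12,12):
    k=m&(q[...,0]>lo)&(q[...,0]<lo+23)
    if k.any():print(lo,q[k][:,1].min(),q[k][:,1].max(),np.median(q[k][:,1]),np.percentile(z[k],95))
m=(q[...,1]>150)&(q[...,1]<190)&(abs(q[...,0])<100)&(z>34)&(z<46)
for lo in(-80,-40,0,40):
    k=m&(q[...,0]>lo)&(q[...,0]<lo+40)
    if k.any():print('rim',lo,np.percentile(q[k][:,1],[2,50,98]),np.median(z[k]))
E
```

```text
6.0 [0.52525194 0.19815325 0.14592211] [ -0.9 218. ] 0.03494190000880438 0.00391015625
bar 1610
-35 214.78690548828482 227.26978124684237 220.21324888586634 31.3557071022986
-12 214.7478549142552 227.31261821516128 220.31568263550207 31.431645559190507
12 214.70418338125145 227.02920372604166 220.45721826493644 31.413442794975108
rim -80 [178.38378377 181.71800657 188.56993912] 39.24686887524004
rim -40 [178.05622436 180.89439109 183.00698932] 39.49680774949782
rim 0 [151.01905906 174.03996093 182.69148038] 39.298521736754964
rim 40 [184.53698819 186.77828674 188.09836338] 36.767072008968114
```

View pics/w1.png

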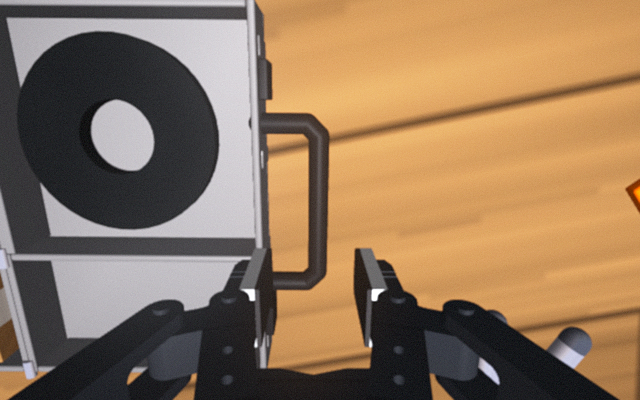

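The wrist view shows the handle bar at column 318, rows 112–290. It sits about 3 mm further out in case y than planned. I'll descend and grip.

Emit:
play_rows:
  motion:
    - [[1,3,-30],[0,0,0],150]
    - [[1,3,-60],[0,0,0],150]
    - [[1,3,-90],[0,0,0],150]
    - [[1,3,-110],[0,0,0],150]
    - [[1,3,-120],[0,0,0],150]
    - [[1,3,-120],[0,0,0],150]

```text
time_s: 6.75
tcp_pos: [0.5272, 0.2012, 0.0267]
orientation: [0.0, 0.1, 0.995, 0.0]
contact_force: [0.7, -0.3, -0.1]
width: 0.0349
grasp_force: 0.0
```

Emit:
play_rows:
  motion:
    - [[0,0,0],[0,0,0],190]
    - [[0,0,0],[0,0,0],205]
    - [[0,0,0],[0,0,0],212]
    - [[0,0,0],[0,0,0],216]
    - [[0,0,0],[0,0,0],216]

```text
time_s: 7.38
tcp_pos: [0.5273, 0.201, 0.0269]
orientation: [0.001, 0.1, 0.995, -0.0]
contact_force: [-0.4, -3.4, 6.1]
width: 0.0132
grasp_force: 14.3
```

```bash
python3 - <<'E'
from h import *
s=bot.read_state();print({k:np.round(v,3) for k,v in s.items()})
E
```

```text
{'time_s': np.float64(7.375), 'qpos': array([ 0.252,  0.522, -0.31 ,  0.738, -0.001,  0.452]), 'joint_vel': array([-0.002, -0.001,  0.001, -0.   , -0.   ,  0.001]), 'joint_torque': array([  1.739, -45.055,  20.98 ,  -0.68 ,   0.955,  -0.05 ]), 'tcp_pos': array([0.527, 0.201, 0.027]), 'orientation': array([ 0.001,  0.1  ,  0.995, -0.   ]), 'contact_force': array([-0.365, -3.445,  6.094]), 'wrist_torque': array([-0.681,  0.107, -0.021]), 'grasp_force': np.float64(14.327), 'width': np.float64(0.013)}
```

```bash
cat > arc.py <<'E'
import numpy as np,sys
def pos(a):
    a=np.radians(a);y=218*np.cos(a)+16*np.sin(a);z=-16*np.cos(a)+218*np.sin(a);return np.array([.198*y,.980*y,z])
def table(a0,steps,off=(0,0,0)):
    n=len(steps);a=a0+np.cumsum(steps)
    return [[(np.round(2*(pos(x)-pos(a0)+np.array(off)*(i+1)/n))/2).tolist(),[0,0,0],218] for i,x in enumerate(a)]
E
python3 - <<'E'
from arc import *
print(table(0,[.5,1,1.5]+[2]*9));print();print(table(21,[2]*12));print();print(table(45,[2]*12))
E
```

```text
[[[0.0, 0.0, 2.0], [0, 0, 0], 218], [[0.0, 0.5, 5.5], [0, 0, 0], 218], [[0.0, 0.5, 11.5], [0, 0, 0], 218], [[0.0, 0.5, 19.0], [0, 0, 0], 218], [[0.0, 0.5, 26.5], [0, 0, 0], 218], [[-0.0, -0.0, 34.5], [0, 0, 0], 218], [[-0.0, -1.0, 42.0], [0, 0, 0], 218], [[-0.5, -2.0, 49.5], [0, 0, 0], 218], [[-0.5, -3.0, 57.0], [0, 0, 0], 218], [[-1.0, -5.0, 64.5], [0, 0, 0], 218], [[-1.5, -6.5, 72.0], [0, 0, 0], 218], [[-1.5, -8.5, 79.0], [0, 0, 0], 218]]

[[[-0.5, -2.5, 7.5], [0, 0, 0], 218], [[-1.0, -5.0, 14.5], [0, 0, 0], 218], [[-1.5, -7.5, 21.5], [0, 0, 0], 218], [[-2.0, -10.5, 28.5], [0, 0, 0], 218], [[-3.0, -14.0, 35.5], [0, 0, 0], 218], [[-3.5, -17.5, 42.0], [0, 0, 0], 218], [[-4.5, -21.0, 48.5], [0, 0, 0], 218], [[-5.0, -25.0, 55.0], [0, 0, 0], 218], [[-6.0, -29.0, 61.5], [0, 0, 0], 218], [[-7.0, -33.5, 68.0], [0, 0, 0], 218], [[-7.5, -38.0, 74.0], [0, 0, 0], 218], [[-8.5, -43.0, 79.5], [0, 0, 0], 218]]

[[[-1.0, -5.0, 5.5], [0, 0, 0], 218], [[-2.0, -10.0, 11.0], [0, 0, 0], 218], [[-3.0, -15.5, 16.5], [0, 0, 0], 218], [[-4.5, -21.0, 21.5], [0, 0, 0], 218], [[-5.5, -27.0, 26.5], [0, 0, 0], 218], [[-6.5, -32.5, 31.5], [0, 0, 0], 218], [[-8.0, -38.5, 36.0], [0, 0, 0], 218], [[-9.0, -45.0, 40.0], [0, 0, 0], 218], [[-10.5, -51.0, 44.0], [0, 0, 0], 218], [[-11.5, -57.5, 48.0], [0, 0, 0], 218], [[-13.0, -64.0, 51.5], [0, 0, 0], 218], [[-14.5, -71.0, 55.0], [0, 0, 0], 218]]
```

Emit:
play_rows:
  motion:
    - [[0,0,0],[0,0,0],219]
    - [[0,0,2],[0,0,0],219]
    - [[0,0.5,5.5],[0,0,0],219]
    - [[0,0.5,11.5],[0,0,0],219]
    - [[0,0.5,19],[0,0,0],219]
    - [[0,0.5,26.5],[0,0,0],219]
    - [[0,0,34.5],[0,0,0],219]
    - [[0,-1,42],[0,0,0],219]
    - [[-0.5,-2,49.5],[0,0,0],219]
    - [[-0.5,-3,57],[0,0,0],219]
    - [[-1,-5,64.5],[0,0,0],219]
    - [[-1.5,-6.5,72],[0,0,0],219]

```text
time_s: 8.88
tcp_pos: [0.5259, 0.1951, 0.0988]
orientation: [0.001, 0.099, 0.995, 0.0]
contact_force: [5.7, -2.9, -6.1]
width: 0.0126
grasp_force: 30.8
```

```bash
python3 - <<'E'
from arc import *
print(table(19,[2]*12));print();print(table(43,[2]*12))
E
```

```text
[[[-0.5, -2.0, 7.5], [0, 0, 0], 218], [[-1.0, -4.5, 14.5], [0, 0, 0], 218], [[-1.5, -7.0, 22.0], [0, 0, 0], 218], [[-2.0, -9.5, 29.0], [0, 0, 0], 218], [[-2.5, -12.5, 36.0], [0, 0, 0], 218], [[-3.0, -16.0, 42.5], [0, 0, 0], 218], [[-4.0, -19.5, 49.5], [0, 0, 0], 218], [[-4.5, -23.0, 56.0], [0, 0, 0], 218], [[-5.5, -27.0, 62.5], [0, 0, 0], 218], [[-6.5, -31.0, 69.0], [0, 0, 0], 218], [[-7.0, -35.5, 75.0], [0, 0, 0], 218], [[-8.0, -40.0, 81.0], [0, 0, 0], 218]]

[[[-1.0, -5.0, 6.0], [0, 0, 0], 218], [[-2.0, -10.0, 11.5], [0, 0, 0], 218], [[-3.0, -15.0, 17.0], [0, 0, 0], 218], [[-4.0, -20.5, 22.5], [0, 0, 0], 218], [[-5.0, -26.0, 27.5], [0, 0, 0], 218], [[-6.5, -31.5, 32.5], [0, 0, 0], 218], [[-7.5, -37.5, 37.0], [0, 0, 0], 218], [[-9.0, -43.5, 41.5], [0, 0, 0], 218], [[-10.0, -49.5, 46.0], [0, 0, 0], 218], [[-11.5, -56.0, 50.0], [0, 0, 0], 218], [[-12.5, -62.5, 54.0], [0, 0, 0], 218], [[-14.0, -69.0, 57.5], [0, 0, 0], 218]]
```

Emit:
play_rows:
  motion:
    - [[-0.5,-2,7.5],[0,0,0],218]
    - [[-1,-4.5,14.5],[0,0,0],218]
    - [[-1.5,-7,22],[0,0,0],218]
    - [[-2,-9.5,29],[0,0,0],218]
    - [[-2.5,-12.5,36],[0,0,0],218]
    - [[-3,-16,42.5],[0,0,0],218]
    - [[-4,-19.5,49.5],[0,0,0],218]
    - [[-4.5,-23,56],[0,0,0],218]
    - [[-5.5,-27,62.5],[0,0,0],218]
    - [[-6.5,-31,69],[0,0,0],218]
    - [[-7,-35.5,75],[0,0,0],218]
    - [[-8,-40,81],[0,0,0],218]

```text
time_s: 10.38
tcp_pos: [0.5181, 0.1574, 0.1806]
orientation: [0.001, 0.099, 0.995, 0.003]
contact_force: [4.4, 6.5, -3.5]
width: 0.013
grasp_force: 29.3
```

```bash
python3 - <<'E'
from h import *
p,d,K,W=grab('side');cv2.imwrite('pics/s3.png',cv2.resize(p[100:280,230:420],None,fx=3,fy=3))
s=bot.read_state();print(s['time_s'],s['tcp_pos'],s['contact_force'],s['wrist_torque'],s['grasp_force'])
from arc import *
print(table(67,[2]*12)); print(table(91,[1]*12))
E
```

```text
10.425 [0.51797612 0.15689258 0.1813604 ] [1.02200413 5.79942294 1.82895342] [ 1.11130385 -0.47064591 -0.12060848] 29.649175107479095
[[[-1.5, -6.5, 3.5], [0, 0, 0], 218], [[-2.5, -13.5, 6.5], [0, 0, 0], 218], [[-4.0, -20.5, 9.5], [0, 0, 0], 218], [[-5.5, -27.5, 12.0], [0, 0, 0], 218], [[-7.0, -34.5, 14.5], [0, 0, 0], 218], [[-8.5, -42.0, 16.5], [0, 0, 0], 218], [[-10.0, -49.0, 18.5], [0, 0, 0], 218], [[-11.5, -56.5, 20.0], [0, 0, 0], 218], [[-13.0, -63.5, 21.5], [0, 0, 0], 218], [[-14.5, -71.0, 22.5], [0, 0, 0], 218], [[-16.0, -78.5, 23.5], [0, 0, 0], 218], [[-17.5, -86.0, 24.0], [0, 0, 0], 218]]
[[[-1.0, -3.5, 0.0], [0, 0, 0], 218], [[-1.5, -7.5, 0.5], [0, 0, 0], 218], [[-2.5, -11.0, 0.5], [0, 0, 0], 218], [[-3.0, -15.0, 0.5], [0, 0, 0], 218], [[-4.0, -18.5, 0.0], [0, 0, 0], 218], [[-4.5, -22.5, 0.0], [0, 0, 0], 218], [[-5.5, -26.0, -0.0], [0, 0, 0], 218], [[-6.0, -30.0, -0.5], [0, 0, 0], 218], [[-7.0, -33.5, -1.0], [0, 0, 0], 218], [[-7.5, -37.5, -1.0], [0, 0, 0], 218], [[-8.5, -41.0, -1.5], [0, 0, 0], 218], [[-9.0, -44.5, -2.0], [0, 0, 0], 218]]
```

View pics/s3.png

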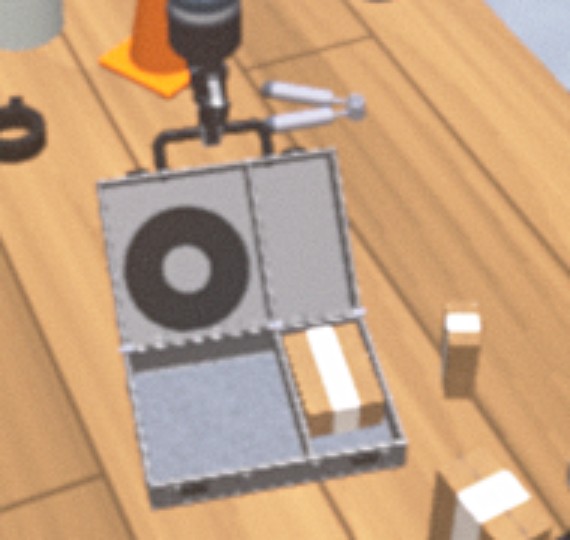

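The lid is at about 43° with the fingers on the bar at (210,130). The plate is still in the lid at (187,268), sliding down toward the hinge, and the carton is flat at (335,375). Forces are low, so I'll continue.

Emit:
play_rows:
  motion:
    - [[-1,-5,6],[0,0,0],218]
    - [[-2,-10,11.5],[0,0,0],218]
    - [[-3,-15,17],[0,0,0],218]
    - [[-4,-20.5,22.5],[0,0,0],218]
    - [[-5,-26,27.5],[0,0,0],218]
    - [[-6.5,-31.5,32.5],[0,0,0],218]
    - [[-7.5,-37.5,37],[0,0,0],218]
    - [[-9,-43.5,41.5],[0,0,0],218]
    - [[-10,-49.5,46],[0,0,0],218]
    - [[-11.5,-56,50],[0,0,0],218]
    - [[-12.5,-62.5,54],[0,0,0],218]
    - [[-14,-69,57.5],[0,0,0],218]

```text
time_s: 11.92
tcp_pos: [0.5043, 0.0913, 0.2406]
orientation: [0.002, 0.098, 0.995, 0.007]
contact_force: [-1.2, 14.2, 13.3]
width: 0.0128
grasp_force: 29.7
```

Emit:
play_rows:
  motion:
    - [[-1.5,-6.5,3.5],[0,0,0],218]
    - [[-2.5,-13.5,6.5],[0,0,0],218]
    - [[-4,-20.5,9.5],[0,0,0],218]
    - [[-5.5,-27.5,12],[0,0,0],218]
    - [[-7,-34.5,14.5],[0,0,0],218]
    - [[-8.5,-42,16.5],[0,0,0],218]
    - [[-10,-49,18.5],[0,0,0],218]
    - [[-11.5,-56.5,20],[0,0,0],218]
    - [[-13,-63.5,21.5],[0,0,0],218]
    - [[-14.5,-71,22.5],[0,0,0],218]
    - [[-16,-78.5,23.5],[0,0,0],218]
    - [[-17.5,-86,24],[0,0,0],218]

```text
time_s: 13.42
tcp_pos: [0.4857, 0.0024, 0.2645]
orientation: [0.002, 0.098, 0.995, 0.003]
contact_force: [-4.3, 5.9, 17.8]
width: 0.0127
grasp_force: 32.1
```

Emit:
play_rows:
  motion:
    - [[-1,-3.5,0],[0,0,0],218]
    - [[-1.5,-7.5,0.5],[0,0,0],218]
    - [[-2.5,-11,0.5],[0,0,0],218]
    - [[-3,-15,0.5],[0,0,0],218]
    - [[-4,-18.5,0],[0,0,0],218]
    - [[-4.5,-22.5,0],[0,0,0],218]
    - [[-5.5,-26,0],[0,0,0],218]
    - [[-6,-30,-0.5],[0,0,0],218]
    - [[-7,-33.5,-1],[0,0,0],218]
    - [[-7.5,-37.5,-1],[0,0,0],218]
    - [[-8.5,-41,-1.5],[0,0,0],218]
    - [[-9,-44.5,-2],[0,0,0],218]

```text
time_s: 14.92
tcp_pos: [0.4764, -0.0435, 0.2617]
orientation: [0.001, 0.099, 0.995, 0.001]
contact_force: [-4.1, 1.3, 13.7]
width: 0.0124
grasp_force: 32.4
```

```bash
python3 - <<'E'
from h import *
p,d,K,W=grab('side');cv2.imwrite('pics/s4.png',cv2.resize(p[100:280,230:420],None,fx=3,fy=3))
s=bot.read_state();print(s['time_s'],s['tcp_pos'],s['contact_force'],s['wrist_torque'],s['grasp_force'])
from arc import *
print(table(103,[1.5]*12)); 
E
```

```text
14.975 [ 0.47633946 -0.04384369  0.26171775] [-3.36886193  0.77478858 12.80578212] [ 0.39769808  0.7420864  -0.07963335] 32.30910658836365
[[[-1.0, -5.5, -1.0], [0, 0, 0], 218], [[-2.0, -11.0, -2.0], [0, 0, 0], 218], [[-3.5, -16.5, -3.5], [0, 0, 0], 218], [[-4.5, -22.0, -4.5], [0, 0, 0], 218], [[-5.5, -27.5, -6.0], [0, 0, 0], 218], [[-6.5, -32.5, -8.0], [0, 0, 0], 218], [[-7.5, -38.0, -9.5], [0, 0, 0], 218], [[-8.5, -43.5, -11.5], [0, 0, 0], 218], [[-10.0, -48.5, -14.0], [0, 0, 0], 218], [[-11.0, -53.5, -16.0], [0, 0, 0], 218], [[-12.0, -59.0, -18.5], [0, 0, 0], 218], [[-13.0, -64.0, -21.0], [0, 0, 0], 218]]
```

View pics/s4.png

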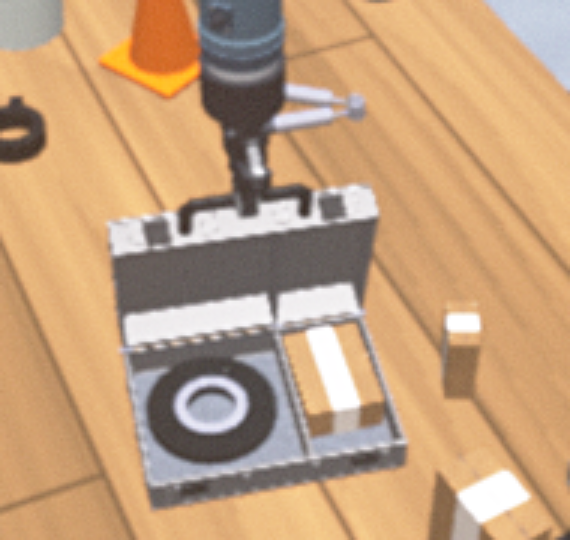

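The plate has tumbled over, steel hub ring up, at (210,408) in the base plate bay. I'll check that it lies flat, then close.

```bash
python3 - <<'E'
from h import *
p,d,K,W=grab('side');c=np.load('case.npz')
P=cloud(d,K,W);q=(P[...,:2]-c['t'])@c['R']*1000;z=P[...,2]*1000
m=(q[...,0]>-122)&(q[...,0]<30)&(q[...,1]>-173)&(q[...,1]<-5)&(p.max(-1)<75)&(z<80)&(z>8)
A=np.c_[q[m],np.ones(m.sum())];print('plate slope',np.linalg.lstsq(A,z[m],rcond=None)[0].round(4),np.percentile(z[m],[5,50,95]).round(1),q[m].mean(0))
m=(q[...,0]>45)&(q[...,0]<115)&(q[...,1]>-130)&(q[...,1]<-30)&(z<80);print('carton z',np.percentile(z[m],[5,50,95]))
from arc import *
print(table(121,[2]*12)); print(table(145,[2]*12)); print(table(169,[1.5,1.5,1.5,1.5,1.5,1,1,1,.5]))
E
```

```text
plate slope [1.80000e-03 2.40000e-03 1.64769e+01] [10.7 16.3 21.5] [-58.85671106 -93.53094607]
carton z [ 6.42306349 42.42766807 47.06840418]
[[[-1.5, -6.5, -3.5], [0, 0, 0], 218], [[-2.5, -13.0, -7.5], [0, 0, 0], 218], [[-4.0, -19.5, -11.5], [0, 0, 0], 218], [[-5.0, -25.5, -15.5], [0, 0, 0], 218], [[-6.5, -31.5, -20.0], [0, 0, 0], 218], [[-7.5, -37.5, -25.0], [0, 0, 0], 218], [[-9.0, -43.5, -29.5], [0, 0, 0], 218], [[-10.0, -49.0, -34.5], [0, 0, 0], 218], [[-11.0, -54.5, -40.0], [0, 0, 0], 218], [[-12.0, -59.5, -45.5], [0, 0, 0], 218], [[-13.0, -64.5, -51.0], [0, 0, 0], 218], [[-14.0, -69.5, -57.0], [0, 0, 0], 218]]
[[[-1.0, -4.5, -6.0], [0, 0, 0], 218], [[-2.0, -9.0, -12.0], [0, 0, 0], 218], [[-2.5, -13.0, -18.5], [0, 0, 0], 218], [[-3.5, -17.0, -25.0], [0, 0, 0], 218], [[-4.0, -21.0, -31.5], [0, 0, 0], 218], [[-5.0, -24.5, -38.0], [0, 0, 0], 218], [[-5.5, -28.0, -45.0], [0, 0, 0], 218], [[-6.0, -31.0, -52.0], [0, 0, 0], 218], [[-7.0, -33.5, -59.0], [0, 0, 0], 218], [[-7.5, -36.5, -66.5], [0, 0, 0], 218], [[-8.0, -38.5, -73.5], [0, 0, 0], 218], [[-8.0, -40.5, -81.0], [0, 0, 0], 218]]
[[[-0.5, -1.5, -5.5], [0, 0, 0], 218], [[-0.5, -2.5, -11.0], [0, 0, 0], 218], [[-1.0, -4.0, -16.5], [0, 0, 0], 218], [[-1.0, -4.5, -22.5], [0, 0, 0], 218], [[-1.0, -5.5, -28.0], [0, 0, 0], 218], [[-1.0, -6.0, -32.0], [0, 0, 0], 218], [[-1.5, -6.5, -35.5], [0, 0, 0], 218], [[-1.5, -7.0, -39.5], [0, 0, 0], 218], [[-1.5, -7.0, -41.5], [0, 0, 0], 218]]
```

Emit:
play_rows:
  motion:
    - [[-1,-5.5,-1],[0,0,0],218]
    - [[-2,-11,-2],[0,0,0],218]
    - [[-3.5,-16.5,-3.5],[0,0,0],218]
    - [[-4.5,-22,-4.5],[0,0,0],218]
    - [[-5.5,-27.5,-6],[0,0,0],218]
    - [[-6.5,-32.5,-8],[0,0,0],218]
    - [[-7.5,-38,-9.5],[0,0,0],218]
    - [[-8.5,-43.5,-11.5],[0,0,0],218]
    - [[-10,-48.5,-14],[0,0,0],218]
    - [[-11,-53.5,-16],[0,0,0],218]
    - [[-12,-59,-18.5],[0,0,0],218]
    - [[-13,-64,-21],[0,0,0],218]

```text
time_s: 16.52
tcp_pos: [0.463, -0.1077, 0.2392]
orientation: [0.0, 0.099, 0.995, 0.001]
contact_force: [-1.7, 0.5, 3.3]
width: 0.0123
grasp_force: 32.7
```

The plate is flat (zero slope), and so is the carton. Forces are small, so I'll keep closing.

Emit:
play_rows:
  motion:
    - [[-1.5,-6.5,-3.5],[0,0,0],218]
    - [[-2.5,-13,-7.5],[0,0,0],218]
    - [[-4,-19.5,-11.5],[0,0,0],218]
    - [[-5,-25.5,-15.5],[0,0,0],218]
    - [[-6.5,-31.5,-20],[0,0,0],218]
    - [[-7.5,-37.5,-25],[0,0,0],218]
    - [[-9,-43.5,-29.5],[0,0,0],218]
    - [[-10,-49,-34.5],[0,0,0],218]
    - [[-11,-54.5,-40],[0,0,0],218]
    - [[-12,-59.5,-45.5],[0,0,0],218]
    - [[-13,-64.5,-51],[0,0,0],218]
    - [[-14,-69.5,-57],[0,0,0],218]

```text
time_s: 18.02
tcp_pos: [0.4484, -0.1775, 0.1797]
orientation: [-0.002, 0.099, 0.995, 0.001]
contact_force: [-5.7, 2.6, 2.5]
width: 0.0123
grasp_force: 34.9
```

Emit:
play_rows:
  motion:
    - [[-1,-4.5,-6],[0,0,0],218]
    - [[-2,-9,-12],[0,0,0],218]
    - [[-2.5,-13,-18.5],[0,0,0],218]
    - [[-3.5,-17,-25],[0,0,0],218]
    - [[-4,-21,-31.5],[0,0,0],218]
    - [[-5,-24.5,-38],[0,0,0],218]
    - [[-5.5,-28,-45],[0,0,0],218]
    - [[-6,-31,-52],[0,0,0],218]
    - [[-7,-33.5,-59],[0,0,0],218]
    - [[-7.5,-36.5,-66.5],[0,0,0],218]
    - [[-8,-38.5,-73.5],[0,0,0],218]
    - [[-8,-40.5,-81],[0,0,0],218]

```text
time_s: 19.52
tcp_pos: [0.4402, -0.2183, 0.0987]
orientation: [-0.002, 0.099, 0.995, 0.0]
contact_force: [-6.3, 0.9, 1.9]
width: 0.0124
grasp_force: 36.2
```

Emit:
play_rows:
  motion:
    - [[-0.5,-1.5,-5.5],[0,0,0],218]
    - [[-0.5,-2.5,-11],[0,0,0],218]
    - [[-1,-4,-16.5],[0,0,0],218]
    - [[-1,-4.5,-22.5],[0,0,0],218]
    - [[-1,-5.5,-28],[0,0,0],218]
    - [[-1,-6,-32],[0,0,0],218]
    - [[-1.5,-6.5,-35.5],[0,0,0],218]
    - [[-1.5,-7,-38],[0,0,0],218]
    - [[-1.5,-7,-39.5],[0,0,0],218]
    - [[-1.5,-7,-40.5],[0,0,0],218]
    - [[-1.5,-7,-41.5],[0,0,0],218]

```text
time_s: 20.9
tcp_pos: [0.4387, -0.2256, 0.0574]
orientation: [-0.002, 0.1, 0.995, -0.0]
contact_force: [-5.4, -0.4, 1.0]
width: 0.0128
grasp_force: 37.2
```

Emit:
play_rows:
  motion:
    - [[0,0,-1],[0,0,0],218]
    - [[0,0,-2],[0,0,0],218]
    - [[0,0,-2],[0,0,0],218]

```text
time_s: 21.28
tcp_pos: [0.4387, -0.2258, 0.0553]
orientation: [-0.002, 0.1, 0.995, -0.0]
contact_force: [-5.6, -1.6, -0.4]
width: 0.0127
grasp_force: 37.1
```

Emit:
play_rows:
  motion:
    - [[0,0,-1],[0,0,0],218]
    - [[0,0,-2],[0,0,0],218]
    - [[0,0,-3],[0,0,0],218]
    - [[0,0,-3],[0,0,0],218]

```text
time_s: 21.78
tcp_pos: [0.4387, -0.2259, 0.0533]
orientation: [-0.002, 0.1, 0.995, -0.001]
contact_force: [-7.9, 0.6, 8.5]
width: 0.0126
grasp_force: 38.1
```

```bash
python3 - <<'E'
from h import *
c=np.load('case.npz');s=bot.read_state();print(s['contact_force'],s['tcp_pos'])
for n in('top','side'):
    p,d,K,W=grab(n);P=cloud(d,K,W);q=(P[...,:2]-c['t'])@c['R']*1000;z=P[...,2]*1000
    for lo in range(-170,0,40):
        m=(abs(q[...,0])<125)&(q[...,1]>lo)&(q[...,1]<lo+30)&(z<120)&(z>50);print(n,lo,m.sum(),np.median(z[m]) if m.any() else '')
E
```

```text
[-7.90125307  0.64945007  8.54058275] [ 0.43868362 -0.22592655  0.05329569]
top -170 483 80.07157317485736
top -130 735 79.9103613396146
top -90 735 79.88151183266523
top -50 728 80.23465966796772
top -10 274 80.18575468907241
side -170 479 79.21221047583016
side -130 431 79.56605981473386
side -90 413 79.40148742779995
side -50 368 79.3839594051866
side -10 107 78.95662790419178
```

The lid top is level at 80 mm, and contact force has built up at the stop. I'll press slightly, release and retreat.

Emit:
play_rows:
  motion:
    - [[0,0,-1],[0,0,0],218]
    - [[0,0,-1.5],[0,0,0],218]
    - [[0,0,-1],[0,0,0],214]
    - [[0,0,0],[0,0,0],205]
    - [[0,0,0],[0,0,0],185]
    - [[0,0,0],[0,0,0],160]
    - [[0,0,0],[0,0,0],150]
    - [[0,0,0],[0,0,0],150]
    - [[0,0,10],[0,0,0],150]
    - [[0,0,30],[0,0,0],150]
    - [[0,0,70],[0,0,0],150]
    - [[0,0,120],[0,0,0],150]

```text
time_s: 23.38
tcp_pos: [0.4397, -0.2242, 0.1735]
orientation: [-0.001, 0.099, 0.995, 0.001]
contact_force: [0.0, 0.5, 0.2]
width: 0.0352
grasp_force: 0.0
```

Emit:
play_rows:
  motion:
    - [[0,0,50],[0,0,0],150]
    - [[0,0,50],[0,0,0],150]

```text
time_s: 23.62
tcp_pos: [0.4431, -0.2265, 0.2275]
orientation: [0.004, 0.099, 0.995, -0.001]
contact_force: [0.2, -0.1, -0.4]
width: 0.0354
grasp_force: 0.0
```

```bash
python3 - <<'E'
from h import *
c=np.load('case.npz');s=bot.read_state();print(s['time_s'],s['contact_force'],s['tcp_pos'],s['width'])
p,d,K,W=grab('top');P=cloud(d,K,W);q=(P[...,:2]-c['t'])@c['R']*1000;z=P[...,2]*1000
for lo in range(-170,0,40):
    m=(abs(q[...,0])<125)&(q[...,1]>lo)&(q[...,1]<lo+30)&(z<120)&(z>50);print(lo,m.sum(),np.median(z[m]).round(1))
p,d,K,W=grab('side','end.png')
E
```

```text
23.625 [ 0.20127115 -0.10200692 -0.39832138] [ 0.44310566 -0.22654044  0.22754341] 0.03540712870393311
-170 537 80.3
-130 735 80.0
-90 734 80.0
-50 730 80.2
-10 274 79.9
```

View pics/end.png

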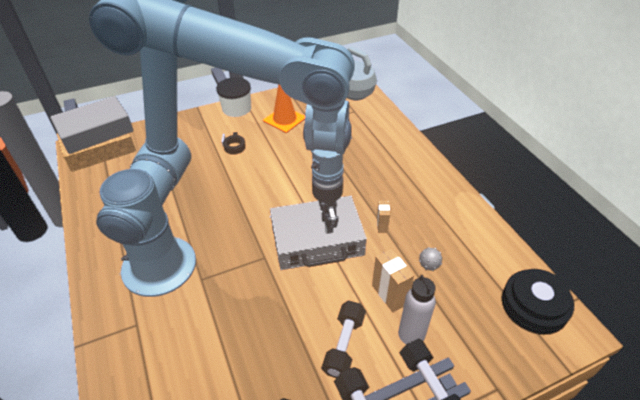

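The picture shows the case shut at (318,232), the gripper clear above it, and the other gear where it was.

```bash
python3 -c "
from bench import order
print(order.finish_job())"
```

```text
the job is handed in; nothing more can be done
None
```

The case is packed and fully shut: the carton lies flat, the plate lies hub side up in its bay, the gripper is clear, and the job was handed in at about 24 s of the 64 s allowed.

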